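Make up a packing and check its height with the bridge gauge

TASK

Make up a 22 mm packing: lay the dark 10 mm bar offcut (the near one, not those at the far edge of the table) on the shorter, dark 12 mm plate in front of the robot, centred and lengthwise in line with it, leaving the plate where it lies. Then lower the bridge gauge across the middle of the packing, both legs flat on the table either side and the sprung foot on the bar so that it reads the height, and leave it standing there. Set things down gently, without dropping them, and leave the bright bar, the tape measure and the marker alone.

Things in the scene. Friction and masses are not known exactly. Their poses are not given: they have to be found in the camera images.
- base_plate: dark mill-scale steel plate, 60 x 90 x 12 mm thick, loose, lying flat on the table (0.5 kg). Origin at the centre of its underside; x across its 60 mm width, y along its 90 mm length, z up. A fixed helmet stand (thin post on a red base, 0.33 m high, helmet on top) stands 0.14 to 0.26 m beyond it to the right: keep the arm clear of it
- bar_offcut: dark mill-scale steel bar offcut, 50 x 120 x 10 mm thick, loose, lying flat on the table (about 0.47 kg). Origin at the centre of its underside; x across its 50 mm width, y along its 120 mm length, z up. Two similar offcuts at the far edge of the table, over 0.8 m ahead of the robot, are fixed scenery
- bright_bar: bright flat bar, 20 x 160 x 8 mm, lying flat; not part of the packing. Origin at the centre of its underside, y along its length. It and the bar offcut may change places
- tape_measure: yellow tape measure, 36 x 79 x 69 mm high, a bystander. Origin at the centre of its underside
- marker: red marker pen with a black cap, 14 x 138 x 12 mm, a bystander. Origin at the centre of its underside, y along its length
- gauge: bridge height gauge, 0.44 kg, loose, upright on two legs: aluminium bridge along y, 114 mm overall, underside at 50 mm, top at 64 mm; a leg at each end (12 mm along y, 34 mm along x), inner faces 90 mm apart; scale and red pointer on the -x face, within 25 mm of the centre. Origin midway between the legs on the plane of their undersides (table height); x across the bridge, z up
- gauge_handle (a point): centre of the gauge's black square handle (30 x 30 mm, from 64 to 106 mm above the leg plane, on the middle of the bridge), 85 mm straight above the gauge's origin; grip it from above on either pair of faces
- foot_tip (a point): centre of the underside of the gauge's foot: a steel disc of 18 mm diameter on a vertical rod midway between the legs, below a guide bush whose end is 40 mm above the leg plane
- gauge_foot (a joint): the gauge's reading, in m: the height of the foot's underside above the undersides of the legs. 0 with the foot down on the leg plane, up to 0.032 as the foot is pushed up; a soft spring drives it down (about 0.5 N at 0, 1.1 N at 0.022), less than the gauge's weight, so that it stands by itself with the foot on a part
There are look-alikes about, which are no part of the job. What is shaped like the bar_offcut but orange is not meant. There is more than one size of the gauge; the one meant has the size given above.

How it is judged:
On the way, in this order (a step that is already met when the one before it is completed fails the run):
1. the bar offcut lies released on the plate, centred and in line with it (z of bar_offcut in the frame of base_plate between 0.0105 and 0.0135 m and x of bar_offcut in the frame of base_plate between -0.012 and 0.012 m and y of bar_offcut in the frame of base_plate between -0.015 and 0.015 m and angle between the y axis of bar_offcut and the y axis of base_plate, either way round below 0.17 rad and angle between bar_offcut's own z axis and vertical below 0.04 rad and contact force between the fingers and bar_offcut below 0.5 N), for 0.2 s.
2. the gauge stands astride the packing on both legs with its foot on the bar, reading 22 mm (all of step 1 and value of joint gauge_foot between 0.0205 and 0.0235 m and height (world z) of gauge below 0.003 m and angle between gauge's own z axis and vertical below 0.04 rad and x of foot_tip in the frame of bar_offcut between -0.016 and 0.016 m and y of foot_tip in the frame of bar_offcut between -0.035 and 0.035 m), for 0.2 s.
At the end, for the whole second after the job is handed in: bar flat on plate, centred within 12 mm across, 15 mm along, 0.17 rad; gauge upright (0.04 rad), legs on the table (origin under 3 mm), foot within 16 mm across and 35 mm along of the bar's centre, reading 20.5 to 23.5 mm; both released and still (all of step 2 and linear speed of each of gauge, bar_offcut below 0.02 m/s and contact force between the fingers and gauge below 0.5 N); the robot touches nothing.
It fails at once if the 12 mm plate is shifted more than 30 mm (distance of base_plate from where it was at the start of the episode above 0.03 m).
It fails at once if the bright bar, the tape measure or the marker is shifted more than 30 mm (distance of any of bright_bar, tape_measure, marker from where it was at the start of the episode above 0.03 m).
It fails at once if the gauge or the bar offcut is dropped (falls free faster than 0.4 m/s) ((contact force between the fingers and gauge below 0.1 N and linear speed of gauge above 0.4 m/s) or (contact force between the fingers and bar_offcut below 0.1 N and linear speed of bar_offcut above 0.4 m/s)).
It fails at once if the gauge is pressed on the bar with more than 20 N (contact force between gauge and bar_offcut above 20 N).
It also fails if it takes over 70 s, if anything falls off the work surface, if the arm or the gripper's body presses on something with over 40 N, if the wrist force passes 120 N, or if a joint passes its speed limit or range.

ROBOT

A 7-joint arm with a two-finger parallel gripper is mounted at the origin on a cart in front of the work surface, level with it; the furniture and walls round the work are solid. World frame = base frame: x ahead of the robot, y to its left, z up, the work surface at z = 0. Lengths are in m, angles in rad, forces in N, time in s.
With the tool pointing down it reaches from about 0.4 to 0.875 m from the base axis. Payload 6.5 kg.
Tool frame: the origin (TCP) lies midway between the tips of the shut fingers; the grasp point (between the pads) lies 19 mm behind it; z points along the fingers, y is the line along which they close (so a half turn about z gives the same grasp; the last joint's range is limited). The gripper opens to 85 mm and grips with 20 to 120 N. Pads are 22 mm wide; open, the fingers measure 114 mm over their backs; the gripper's body (76 mm by 85 mm) begins 54 mm behind the grasp point. The pads swing forward as they close: fully open they stand 13 mm farther back than shut.
Start: joints at [-1.235, 0.536, -0.004, 1.538, 0.003, 1.067, -0.071], TCP at [0.254, 0.598, 0.231] pointing down, gripper open.
Joint ranges: [-2.7, 2.7], [-0.37, 2.16], [-1.27, 1.26], [0.24, 2.4], [-1.31, 4.45], [0.19, 1.91], [-2.76, 2.76]. Speed limits (rad/s): [2.39, 2.39, 3.14, 3.14, 3.14, 3.14, 3.14].

INTERFACE

Orientations are given as a 3x3 rotation matrix whose columns are the frame's x, y, z axes.
In Python, from bench import arm gives the robot as it stands.
- The arm moves only by the tool drive_tool, never from a script. Its argument "steps" is a list that holds one entry, the list of rows, each a list of 7 numbers: the shift along the world's x, y, z in mm, then the turn, a rotation vector about the world's x, y, z in rad, then the gripper command: -1 is fully open, 1 is shut, values between are in proportion. In form: [[[tx, ty, tz, wx, wy, wz, gripper], ...]]. A call has exactly 8 rows; each row shifts and turns the commanded pose from where the row before left it; what a row does not reach is not made up. A row lasts 1/8 s, in which the tool goes at most 62.5 mm and 10.7 degrees, less where a joint would pass 70% of its speed; a pose out of reach is approached as far as the arm can. A call with a gripper value outside its range is refused whole. The fingers move at their own pace and stop on an object; the grip force is fixed at half the most. Time passes only in rows, so rows that do not move let the fingers close, or fill a call up. It gives the time, the measured TCP pose, the force, the opening and the grip force at its end, in the units of the state.
- arm.state(): the state, without advancing time (a new reading comes with each control period).
- arm.snapshot(name): name is "scene" or "top"; returns (picture, depth): 400x640x3 uint8, red, green, blue; 400x640 float32, m along the optical axis (not along the pixel's ray), 0 where there is no reading.
- arm.calibration(name): a dict with "fx", "fy", "cx", "cy" (pixels), "rvec" (rotation vector, rad) and "tvec" (3), from world to camera coordinates, as OpenCV has them. Camera axes: x right, y down, z forward; pixel columns grow to the right and rows downward; lengths in m; the calibration is good to about 2 mm. A picture is of the moment at which its call begins. calibration takes no time and is no camera call.
- arm.hand_in(): hands the job in; it is judged then, once.
The state is a dict: "clock": time; "qpos": joint angles; "dq": joint speeds; "effort": joint torques, N m; "tcp_pos": TCP position; "tool_rot": TCP orientation; "contact_force": force on the tool from outside, world axes, zero at the start; "torque": the same for the moment, N m; "finger_gap": finger opening in m; "gripper_force": force on a finger pad.
Only numpy, scipy, OpenCV 4.12 (cv2) and the standard library are available. Lean on these libraries where they do the work, as an engineer would, in place of code of your own. Each camera call takes 0.05 s, during which the arm holds its last target. There are 200 camera calls.

## Working session

There is one attempt and no reset: what is moved stays moved. The work goes in short steps, Python scripts to look and compute and a tool call to move; the robot and the scene stay as the last step left them, time stands still between calls to the robot, and variables do not carry over. Pictures are saved under pics/ and viewed, at most 10 in all, crops included, and the job is handed in when it is done.

Besides the shell and the picture viewer there is one more tool, called after "Emit:" as name(argument=value, ...), one argument or row to a line, values as JSON. drive_tool: Moves the arm, as the interface text tells. Its arguments: {"type":"object","properties":{"steps":{"type":"array","items":{"type":"array","items":{"type":"array","items":{"type":"number"}}}}},"required":["steps"]}

```bash
mkdir -p pics && cat > h.py <<'E'
import numpy as np, cv2
from bench import arm
def cal(n):
    c=arm.calibration(n); K=np.array([[c['fx'],0,c['cx']],[0,c['fy'],c['cy']],[0,0,1.]])
    R=cv2.Rodrigues(np.array(c['rvec'],float))[0]; t=np.array(c['tvec'],float).ravel(); return K,R,t
def ray(n,uv,z):
    K,R,t=cal(n); uv=np.atleast_2d(uv).astype(float)
    d=(np.linalg.inv(K)@np.c_[uv,np.ones(len(uv))].T).T@R; o=-R.T@t
    return o+d*((z-o[2])/d[:,2:3])
def cloud(n,D):
    K,R,t=cal(n); v,u=np.mgrid[:D.shape[0],:D.shape[1]]
    p=np.stack([(u-K[0,2])/K[0,0]*D,(v-K[1,2])/K[1,1]*D,D],-1); return (p-t)@R
def proj(n,P):
    K,R,t=cal(n); q=(np.atleast_2d(P)@R.T+t)@K.T; return q[:,:2]/q[:,2:]
def snap(n,f):
    I,D=arm.snapshot(n); cv2.imwrite('pics/'+f+'.png',I[:,:,::-1]); np.savez('pics/'+f+'.npz',I=I,D=D); return I,D
E
python3 - <<'E'
from h import *
for n in('scene','top'):
    I,D=snap(n,n+'0'); K,R,t=cal(n); print(n,K[0,0],-R.T@t, (D>0).mean())
s=arm.state(); print(s['tcp_pos'],s['tool_rot'],s['finger_gap'],s['clock'])
E
```

```text
scene 413.1652116827064 [-0.10911799 -0.65007553  0.52188719] 0.94773828125
top 401.60393323016046 [0.49172473 0.05350372 1.03228591] 0.995875
[0.25401157 0.59769546 0.23049996] [[-9.20362533e-01  3.91065900e-01 -5.18943592e-04]
 [ 3.91066230e-01  9.20361338e-01 -1.48687097e-03]
 [-1.03848915e-04 -1.57140165e-03 -9.99998760e-01]] 0.08540068889981878 0.1
```

View pics/scene0.png

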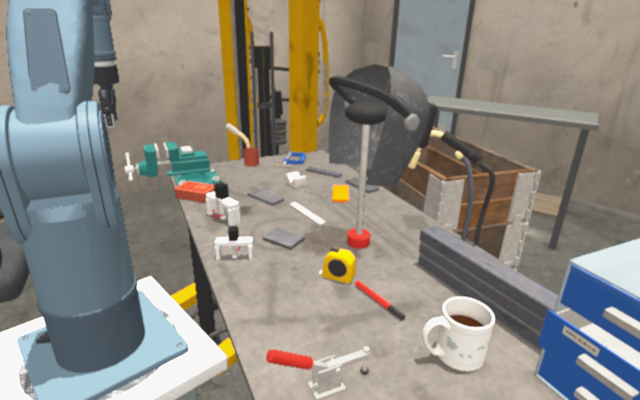

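View pics/top0.png

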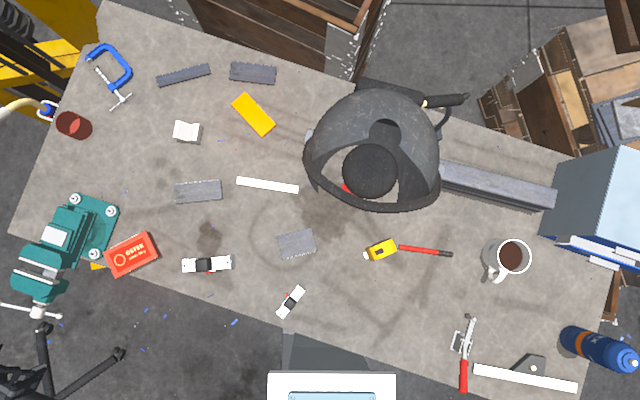

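The top view shows:
- the plate at (297,243), the dark bar at (198,191) and the bright bar at (267,185)
- an orange look-alike at (253,114), and fixed offcuts at (183,75) and (253,72)
- two gauges, at (207,264) and (291,301); the first looks about 50 px long and the second about 38 px
- the tape at (381,250) and the marker at (425,250)

Next I'll measure these.

```bash
cat > m.py <<'E'
from h import *
def rect(n,f,seed,zr,r=45,z=None):
    d=np.load('pics/'+f+'.npz'); P=cloud(n,d['D'])
    m=((P[...,2]>zr[0])&(P[...,2]<zr[1])).astype(np.uint8)
    w=np.zeros_like(m); cv2.circle(w,seed,r,1,-1); m&=w
    nl,L,S,C=cv2.connectedComponentsWithStats(m)
    k=1+np.argmax(S[1:,4]); 
    v,u=np.where(L==k); zz=np.median(P[v,u,2])
    c=ray(n,np.c_[u,v],z if z else zz)[:,:2]
    (x,y),(a,b),th=cv2.minAreaRect((c*1000).astype(np.float32))
    if a<b: th+=90; a,b=b,a   # th: direction of long side
    th=(th+90)%180-90
    return dict(x=round(x,1),y=round(y,1),L=round(a,1),W=round(b,1),th=round(th,1),z=round(zz*1000,1),n=len(u))
E
python3 - <<'E'
from m import *
T=lambda *a,**k:rect('top','top0',*a,**k)
print('plate',T((297,243),(.006,.03),35))
print('bar',T((198,191),(.005,.03),32))
print('bright',T((267,185),(.004,.03),36))
for s in((207,264),(291,301)):
    print('gauge',T(s,(.045,.085),35)); print(' handle',T(s,(.09,.13),35))
print('tape',T((381,250),(.03,.1),30))
# scene view: pixels for plate/bar with ray onto known planes
S=lambda *a,**k:rect('scene','scene0',*a,**k)
print('plate s',S((284,238),(.007,.03),26)); print('bar s',S((265,197),(.005,.03),22))
I=np.load('pics/top0.npz')['I'][150:330,160:420]
J=np.load('pics/scene0.npz')['I'][170:290,170:330]
cv2.imwrite('pics/crop.png',np.vstack([cv2.resize(I,(780,330))[:,:,::-1][:, :],cv2.resize(J,(780,270*1))[:,:,::-1]]) if 0 else cv2.resize(I,None,fx=3,fy=3,interpolation=2)[:,:,::-1])
E
```

```text
plate {'x': 471.7, 'y': 93.0, 'L': 89.7, 'W': 59.8, 'th': -75.2, 'z': np.float64(12.8), 'n': 855}
bar {'x': 599.8, 'y': 347.0, 'L': 121.4, 'W': 51.0, 'th': -82.9, 'z': np.float64(10.8), 'n': 947}
bright {'x': 618.4, 'y': 171.2, 'L': 159.5, 'W': 25.1, 'th': 82.6, 'z': np.float64(8.6), 'n': 493}
gauge {'x': 424.3, 'y': 272.3, 'L': 55.9, 'W': 33.4, 'th': -82.2, 'z': np.float64(65.0), 'n': 301}
 handle {'x': 421.7, 'y': 303.8, 'L': 31.7, 'W': 29.5, 'th': -87.8, 'z': np.float64(106.3), 'n': 187}
gauge {'x': 333.2, 'y': 104.2, 'L': 85.0, 'W': 26.8, 'th': -36.3, 'z': np.float64(50.2), 'n': 355}Traceback (most recent call last):
  File "<stdin>", line 7, in <module>
  File "<stdin>", line 2, in <lambda>
  File "m.py", line 7, in rect
    k=1+np.argmax(S[1:,4]);
        ~~~~~~~~~^^^^^^^^^
    return _wrapfunc(a, 'argmax', axis=axis, out=out, **kwds)
    return bound(*args, **kwds)
ValueError: attempt to get argmax of an empty sequence
```

```bash
python3 - <<'E'
from m import *
T=lambda *a,**k:rect('top','top0',*a,**k)
d=np.load('pics/top0.npz'); P=cloud('top',d['D'])
w=np.zeros(P.shape[:2],np.uint8); cv2.circle(w,(207,264),38,1,-1)
m=(w>0)&(abs(P[...,2]-.065)<.006); c=P[m][:,:2]*1000
print('bridge',cv2.minAreaRect(c.astype(np.float32)), m.sum())
print('tape',T((381,250),(.03,.1),30))
S=lambda *a,**k:rect('scene','scene0',*a,**k)
print('plate s',S((284,238),(.007,.03),26)); print('bar s',S((265,197),(.005,.03),22)); print('handle s',S((222,190),(.09,.13),14))
I=d['I'][150:330,160:420]
cv2.imwrite('pics/crop.png',cv2.resize(I,None,fx=3,fy=3,interpolation=2)[:,:,::-1])
E
```

```text
bridge ((419.8856201171875, 305.23095703125), (33.846248626708984, 114.23511505126953), 5.0743513107299805) 417
tape {'x': 461.2, 'y': -114.2, 'L': 65.9, 'W': 37.0, 'th': -65.5, 'z': np.float64(62.0), 'n': 408}
plate s {'x': 466.8, 'y': 89.8, 'L': 97.6, 'W': 69.7, 'th': -75.7, 'z': np.float64(13.5), 'n': 482}
bar s {'x': 594.3, 'y': 344.9, 'L': 130.4, 'W': 62.6, 'th': -82.2, 'z': np.float64(12.0), 'n': 302}
handle s {'x': 413.8, 'y': 294.8, 'L': 76.2, 'W': 35.3, 'th': 60.2, 'z': np.float64(103.0), 'n': 120}
```

View pics/crop.png

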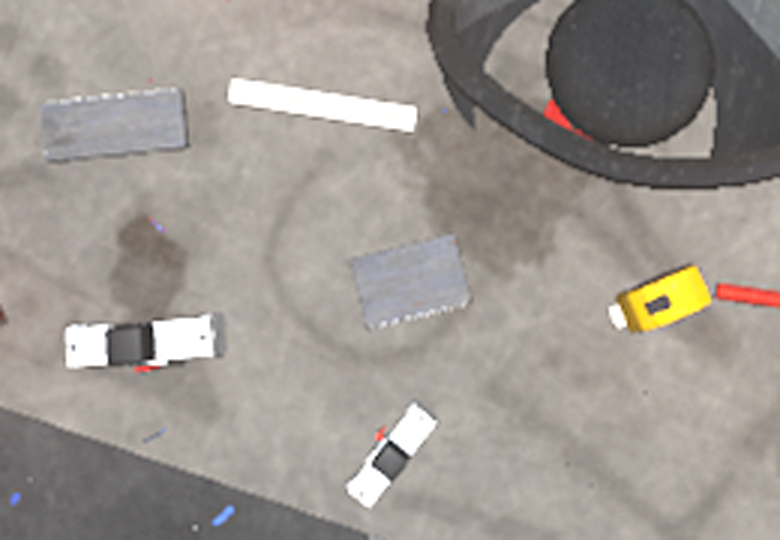

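The crop confirms the parts. The meant gauge is the one at top pixel (207,264): 114 mm overall, bridge top at 65 mm, handle top at 106 mm. The other, at (291,301), is only 85 mm long and 50 mm high. The meant bar is the grey 120x51x10.8 at (198,191), not the orange one at (253,114) or the far fixed offcuts. I'll move above the bar at height.

Emit:
drive_tool(
  steps=[
    [[43,-31,0,0,0,-0.131,-0.3],[43,-31,0,0,0,-0.131,-0.3],[43,-31,0,0,0,-0.131,-0.3],[43,-31,0,0,0,-0.131,-0.3],[43,-31,0,0,0,-0.131,-0.3],[43,-32,0,0,0,-0.131,-0.3],[44,-32,0,0,0,-0.131,-0.3],[44,-32,0,0,0,-0.131,-0.3]],
  ],
)

```text
clock: 1.1
tcp_pos: [0.6012, 0.3461, 0.2309]
tool_rot: [[-0.117, 0.993, -0.001], [0.993, 0.117, -0.0], [-0.0, -0.001, -1.0]]
contact_force: [0.8, 0.4, 0.5]
finger_gap: 0.0554
gripper_force: 0.0
```

```bash
python3 - <<'E'
from m import *
d=np.load('pics/top0.npz'); P=cloud('top',d['D']).reshape(-1,3)
for c in((472,93),(600,347)):
    r=np.hypot(P[:,0]-c[0]/1e3,P[:,1]-c[1]/1e3)
    for lo in(.07,.15,.25,.35):
        m=(P[:,2]>lo)&(P[:,2]<.6); i=np.argmin(np.where(m,r,9)); print(c,lo,r[i].round(3),P[i].round(3))
s=arm.state(); R=s['tool_rot']; print(s['tcp_pos'],np.degrees(np.arctan2(R[1,1],R[0,1])),s['finger_gap'],s['clock'],R[:,2],s['contact_force'])
E
```

```text
(472, 93) 0.07 0.109 [0.562 0.032 0.399]
(472, 93) 0.15 0.109 [0.562 0.032 0.399]
(472, 93) 0.25 0.109 [0.562 0.032 0.399]
(472, 93) 0.35 0.109 [0.562 0.032 0.399]
(600, 347) 0.07 0.167 [0.436 0.316 0.107]
(600, 347) 0.15 0.275 [0.614 0.073 0.384]
(600, 347) 0.25 0.275 [0.614 0.073 0.384]
(600, 347) 0.35 0.275 [0.614 0.073 0.384]
[0.60115603 0.346076   0.23088932] 6.704378735479737 0.05541148806192892 1.1 [-6.64251426e-04 -2.66532761e-04 -9.99999744e-01] [0.77299023 0.39962926 0.49168103]
```

Emit:
drive_tool(
  steps=[
    [[-1,1,-50,0,0,0.007,-0.5],[0,0,-50,0,0,0,-0.5],[0,0,-50,0,0,0,-0.5],[0,0,-40,0,0,0,-0.5],[0,0,-20,0,0,0,-0.5],[0,0,-6,0,0,0,-0.5],[0,0,-3,0,0,0,-0.5],[0,0,0,0,0,0,-0.5]],
  ],
)

```text
clock: 2.1
tcp_pos: [0.6001, 0.3487, 0.0137]
tool_rot: [[-0.128, 0.992, 0.002], [0.992, 0.128, 0.001], [0.001, 0.002, -1.0]]
contact_force: [-0.4, 0.3, 0.1]
finger_gap: 0.064
gripper_force: 0.0
```

```bash
python3 - <<'E'
from h import *
I,D=snap('scene','s1'); s=arm.state(); p=proj('scene',s['tcp_pos'])[0]; print(p,s['tcp_pos'],s['contact_force'])
u,v=p.astype(int); cv2.imwrite('pics/c1.png',cv2.resize(I[v-60:v+40,u-65:u+65],None,fx=5,fy=5,interpolation=2)[:,:,::-1])
E
```

```text
[265.31155194 194.25082091] [0.60005878 0.34871552 0.01367174] [0.31892291 0.18154721 0.31010531]
```

View pics/c1.png

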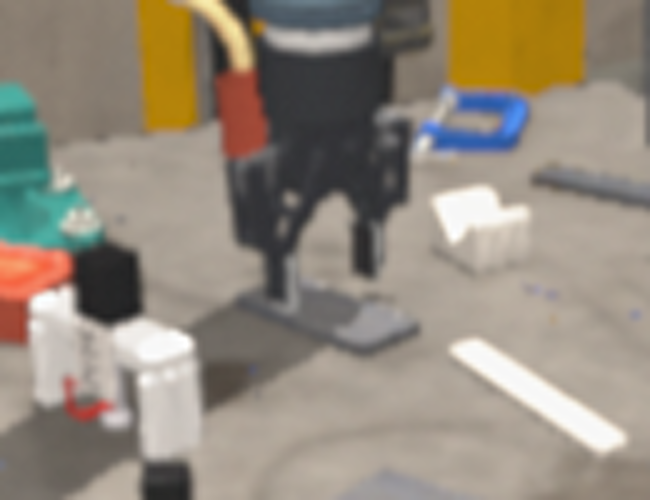

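The fingers at crop (280,300) and (368,265) straddle the bar, with their tips still above it. I'll descend gently.

Emit:
drive_tool(
  steps=[
    [[0,0,-3,0,0,0,-0.5],[0,0,-3,0,0,0,-0.5],[0,0,-3,0,0,0,-0.5],[0,0,-2,0,0,0,-0.5],[0,0,-1,0,0,0,-0.5],[0,0,0,0,0,0,-0.5],[0,0,0,0,0,0,-0.5],[0,0,0,0,0,0,-0.5]],
  ],
)

```text
clock: 3.15
tcp_pos: [0.5993, 0.3483, 0.0004]
tool_rot: [[-0.128, 0.992, 0.0], [0.992, 0.128, 0.0], [0.0, 0.0, -1.0]]
contact_force: [0.2, 0.5, 0.4]
finger_gap: 0.0645
gripper_force: 0.0
```

Emit:
drive_tool(
  steps=[
    [[0,0,-1,0,0,0,-0.5],[0,0,-1,0,0,0,-0.5],[0,0,-1,0,0,0,-0.5],[0,0,0,0,0,0,-0.4],[0,0,0,0,0,0,-0.3],[0,0,0,0,0,0,-0.25],[0,0,0,0,0,0,-0.2],[0,0,0,0,0,0,-0.2]],
  ],
)

```text
clock: 4.15
tcp_pos: [0.5992, 0.3482, -0.0027]
tool_rot: [[-0.128, 0.992, -0.0], [0.992, 0.128, -0.0], [-0.0, -0.0, -1.0]]
contact_force: [-0.4, -0.4, -0.8]
finger_gap: 0.0515
gripper_force: 0.0
```

Emit:
drive_tool(
  steps=[
    [[0,0,0,0,0,0,0.2],[0,0,0,0,0,0,0.6],[0,0,0,0,0,0,1],[0,0,0,0,0,0,1],[0,0,4,0,0,0,1],[0,0,6,0,0,0,1],[0,0,10,0,0,0,1],[0,0,10,0,0,0,1]],
  ],
)

```text
clock: 5.15
tcp_pos: [0.5992, 0.3482, 0.0279]
tool_rot: [[-0.128, 0.992, 0.0], [0.992, 0.128, -0.0], [-0.0, 0.0, -1.0]]
contact_force: [-0.3, 0.7, -5.2]
finger_gap: 0.0482
gripper_force: 62.7
```

```bash
python3 - <<'E'
from h import *
I,D=snap('scene','s2'); s=arm.state(); p=proj('scene',s['tcp_pos'])[0]; print(p,s['tcp_pos'],s['contact_force'],s['finger_gap'])
u,v=p.astype(int); cv2.imwrite('pics/c2.png',cv2.resize(I[v-50:v+40,u-60:u+60],None,fx=6,fy=6,interpolation=2)[:,:,::-1])
E
```

```text
[265.20327553 189.58741739] [0.60025414 0.34872519 0.02963988] [ 0.82040683  0.29065689 -3.28538463] 0.048058986295116346
```

View pics/c2.png

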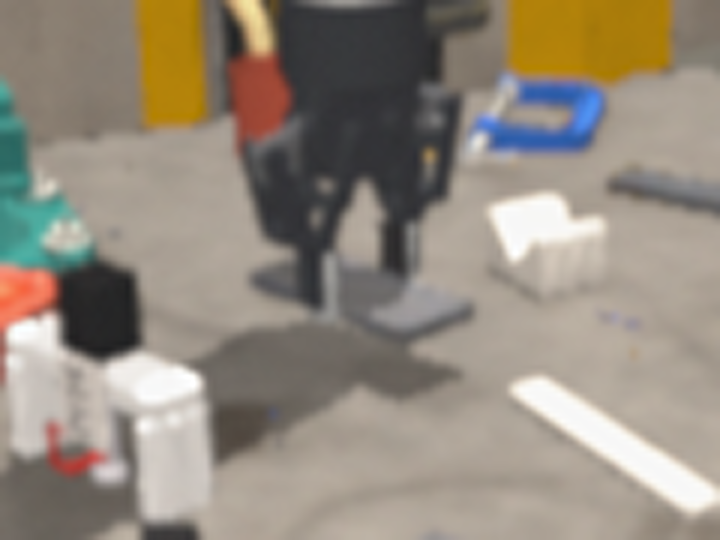

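The bar is gripped and hangs level. I'll carry it over the plate.

Emit:
drive_tool(
  steps=[
    [[0,0,30,0,0,0,1],[-6,-12,30,0,0,0.01,1],[-20,-40,0,0,0,0.03,1],[-25,-50,0,0,0,0.03,1],[-27,-53,0,0,0,0.03,1],[-27,-53,0,0,0,0.03,1],[-18,-35,-10,0,0,0,1],[-6,-11,-10,0,0,0,1]],
  ],
)

```text
clock: 6.2
tcp_pos: [0.4693, 0.0915, 0.0677]
tool_rot: [[-0.252, 0.968, 0.0], [0.968, 0.252, -0.001], [-0.001, -0.0, -1.0]]
contact_force: [-0.2, 0.1, -4.8]
finger_gap: 0.0481
gripper_force: 64.1
```

```bash
python3 - <<'E'
from m import *
snap('top','t3'); snap('scene','s3')
s=arm.state(); R=s['tool_rot']; print(s['tcp_pos'],np.degrees(np.arctan2(R[1,1],R[0,1])),s['finger_gap'],s['clock'],R[:,2],s['contact_force'])
for n,f in(('top','t3'),):
    p=proj(n,s['tcp_pos'])[0].astype(int); print(p)
    I=np.load('pics/t3.npz')['I']; cv2.imwrite('pics/c3.png',cv2.resize(I[p[1]-60:p[1]+60,p[0]-80:p[0]+80],None,fx=5,fy=5,interpolation=2)[:,:,::-1])
print(proj('top',[[.4717,.093,.012]]))
E
```

```text
[0.46944279 0.09304329 0.06692026] 14.66801273258637 0.04804606999637328 6.3 [-1.26423953e-03 -5.76023018e-04 -9.99999035e-01] [ 0.08695083 -0.09330858 -4.74467146]
[295 244]
[[296.86067455 242.76576567]]
```

View pics/c3.png

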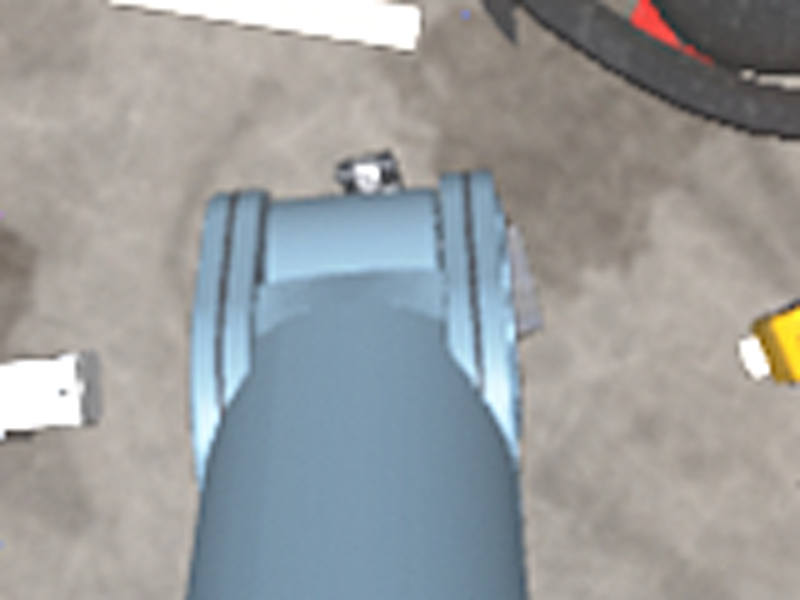

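The arm is clear of the helmet and the bar end shows at the right (crop (525,280)). I'll correct by +2, +1 mm and lower.

Emit:
drive_tool(
  steps=[
    [[2,1,-18,0,0,0.002,1],[0,0,-16,0,0,0,1],[0,0,-9,0,0,0,1],[0,0,-5,0,0,0,1],[0,0,-3,0,0,0,1],[0,0,-2,0,0,0,1],[0,0,0,0,0,0,1],[0,0,0,0,0,0,1]],
  ],
)

```text
clock: 7.3
tcp_pos: [0.4724, 0.0952, 0.0145]
tool_rot: [[-0.257, 0.966, 0.0], [0.966, 0.257, 0.0], [-0.0, 0.0, -1.0]]
contact_force: [-0.8, -0.2, -5.4]
finger_gap: 0.0479
gripper_force: 64.1
```

Emit:
drive_tool(
  steps=[
    [[-1,-1,-2,0,0,0,1],[0,0,-1,0,0,0,1],[0,0,-1,0,0,0,1],[0,0,0,0,0,0,1],[0,0,-1,0,0,0,1],[0,0,0,0,0,0,1],[0,0,0,0,0,0,1],[0,0,0,0,0,0,1]],
  ],
)

```text
clock: 8.3
tcp_pos: [0.4713, 0.0942, 0.0097]
tool_rot: [[-0.257, 0.966, 0.0], [0.966, 0.257, 0.0], [0.0, 0.0, -1.0]]
contact_force: [-1.9, -0.2, 5.8]
finger_gap: 0.0485
gripper_force: 65.3
```

The bar is seated (force went from -5 to +6 N). I'll release and rise.

Emit:
drive_tool(
  steps=[
    [[0,0,0,0,0,0,0],[0,0,0,0,0,0,-0.2],[0,0,0,0,0,0,-0.4],[0,0,0,0,0,0,-0.5],[0,0,4,0,0,0,-0.5],[0,0,10,0,0,0,-0.5],[0,0,20,0,0,0,-0.5],[0,0,40,0,0,0,-0.5]],
  ],
)

```text
clock: 9.3
tcp_pos: [0.4703, 0.094, 0.0838]
tool_rot: [[-0.257, 0.966, -0.002], [0.966, 0.257, -0.001], [-0.0, -0.002, -1.0]]
contact_force: [0.0, 0.8, 0.1]
finger_gap: 0.0644
gripper_force: 0.0
```

Emit:
drive_tool(
  steps=[
    [[0,20,50,0,0,0.1,-0.5],[-8,40,30,0,0,0.18,-0.5],[-8,40,0,0,0,0.18,-0.5],[-8,40,0,0,0,0.18,-0.5],[-8,40,0,0,0,0.18,-0.5],[-8,15,0,0,0,0.18,-0.5],[-6,10,0,0,0,0.18,-0.5],[-4,5,0,0,0,0.18,-0.5]],
  ],
)

```text
clock: 10.3
tcp_pos: [0.4208, 0.3048, 0.164]
tool_rot: [[-0.998, -0.056, 0.001], [-0.056, 0.998, 0.0], [-0.001, 0.0, -1.0]]
contact_force: [-0.4, -0.3, -0.7]
finger_gap: 0.0646
gripper_force: 0.0
```

```bash
python3 - <<'E'
from m import *
I,D=snap('top','t4'); snap('scene','s4')
s=arm.state(); R=s['tool_rot']; print(s['tcp_pos'],np.degrees(np.arctan2(R[1,1],R[0,1])),s['finger_gap'],s['clock'],s['contact_force'],s['qpos'])
print('bar',rect('top','t4',(297,243),(.017,.04),38))
print('plate+bar',rect('top','t4',(297,243),(.006,.04),38))
P=cloud('top',D); w=np.zeros(P.shape[:2],np.uint8); cv2.circle(w,(297,243),38,1,-1)
m=((w>0)&(abs(P[...,2]-.0125)<.004)); print('plate pts',m.sum(),P[m].mean(0))
cv2.imwrite('pics/c4.png',cv2.resize(I[170:300,170:380],None,fx=3.8,fy=3.8,interpolation=2)[:,:,::-1])
E
```

```text
[0.42077357 0.3047259  0.16388969] 92.95396163980647 0.06389263918698102 10.4 [0.64735831 0.8959166  0.77295298] [-0.62844392  0.4090747  -0.10554275  1.93623119  0.05825413  0.79861638
  0.85637316]
bar {'x': 471.2, 'y': 94.0, 'L': 119.8, 'W': 51.3, 'th': -75.2, 'z': np.float64(22.7), 'n': 973}
plate+bar {'x': 471.5, 'y': 94.1, 'L': 119.8, 'W': 59.2, 'th': -75.2, 'z': np.float64(22.4), 'n': 1104}
plate pts 125 [0.46866342 0.09280802 0.01249623]
```

View pics/c4.png

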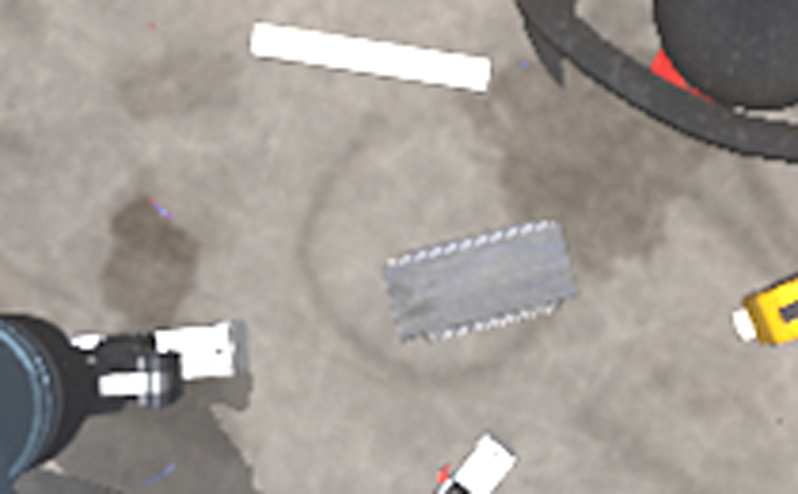

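The bar lies centred on the plate at crop (483,281): centre (471.2, 94.0), angle -75.2°, top at 22.7 mm. I'll descend onto the gauge handle.

Emit:
drive_tool(
  steps=[
    [[0,0,-30,0,0,0.037,-0.5],[0,0,-30,0,0,0,-0.5],[0,0,-20,0,0,0,-0.5],[0,0,-10,0,0,0,-0.5],[0,0,-5,0,0,0,-0.4],[0,0,0,0,0,0,-0.2],[0,0,0,0,0,0,0],[0,0,0,0,0,0,0.15]],
  ],
)

```text
clock: 11.4
tcp_pos: [0.4215, 0.3044, 0.0688]
tool_rot: [[-0.996, -0.086, 0.001], [-0.086, 0.996, 0.001], [-0.001, 0.0, -1.0]]
contact_force: [0.4, -0.3, -0.1]
finger_gap: 0.0362
gripper_force: 0.0
```

Emit:
drive_tool(
  steps=[
    [[0,0,0,0,0,0,0.25],[0,0,0,0,0,0,0.3],[0,0,0,0,0,0,0.35],[0,0,0,0,0,0,0.5],[0,0,0,0,0,0,1],[0,0,0,0,0,0,1],[0,0,0,0,0,0,1],[0,0,0,0,0,0,1]],
  ],
)

```text
clock: 12.4
tcp_pos: [0.4215, 0.3052, 0.0689]
tool_rot: [[-0.996, -0.087, 0.001], [-0.087, 0.996, 0.001], [-0.001, 0.001, -1.0]]
contact_force: [-1.1, 1.5, 4.3]
finger_gap: 0.0292
gripper_force: 59.1
```

Emit:
drive_tool(
  steps=[
    [[0,0,8,0,0,0,1],[0,0,22,0,0,0,1],[0,0,30,0,0,-0.1,1],[6,-24,10,0,0,-0.15,1],[8,-36,0,0,0,-0.15,1],[8,-36,0,0,0,-0.15,1],[8,-36,0,0,0,-0.15,1],[4,-16,0,0,0,-0.15,1]],
  ],
)

```text
clock: 13.4
tcp_pos: [0.4545, 0.1528, 0.138]
tool_rot: [[-0.716, 0.698, -0.002], [0.698, 0.716, -0.002], [0.0, -0.003, -1.0]]
contact_force: [0.2, -0.4, -4.5]
finger_gap: 0.0296
gripper_force: 60.2
```

Emit:
drive_tool(
  steps=[
    [[0,0,0,0,0,-0.15,1],[2,-4,0,0,0,-0.15,1],[4,-16,0,0,0,-0.15,1],[5,-22,0,0,0,-0.1,1],[4,-16,0,0,0,0,1],[1,-5,0,0,0,0,1],[0,0,0,0,0,0,1],[0,0,0,0,0,0,1]],
  ],
)

```text
clock: 14.4
tcp_pos: [0.471, 0.094, 0.1383]
tool_rot: [[-0.256, 0.967, -0.0], [0.967, 0.256, 0.0], [0.001, -0.0, -1.0]]
contact_force: [0.5, 0.2, -4.6]
finger_gap: 0.029
gripper_force: 60.2
```

```bash
python3 - <<'E'
from m import *
I,D=snap('scene','s5')
s=arm.state(); R=s['tool_rot']; print(s['tcp_pos'],np.degrees(np.arctan2(R[1,1],R[0,1])),s['finger_gap'],s['clock'],s['contact_force'],R[:,2])
u,v=proj('scene',s['tcp_pos'])[0].astype(int); print(u,v)
cv2.imwrite('pics/c5.png',cv2.resize(I[v-55:v+65,u-70:u+70],None,fx=5,fy=5,interpolation=2)[:,:,::-1])
P=cloud('scene',D); w=np.zeros(P.shape[:2],np.uint8); w[v-10:v+75,u-60:u+60]=1
z0=s['tcp_pos'][2]-.0689
# light-coloured gauge pixels near expected place
hsv=cv2.cvtColor(I,cv2.COLOR_RGB2HSV); m=(w>0)&(hsv[...,2]>185)&(hsv[...,1]<40)&(np.hypot(P[...,0]-s['tcp_pos'][0],P[...,1]-s['tcp_pos'][1])<.075)&(P[...,2]>z0-.01)
Q=P[m]; print(len(Q),'z',np.percentile(Q[:,2],[1,50,99])-z0)
print(cv2.minAreaRect((Q[Q[:,2]>z0+.03][:,:2]*1000).astype(np.float32)))
E
```

```text
[0.47106142 0.09403783 0.13826421] 14.814190898582018 0.029359913299441782 14.45 [ 0.27351809  0.36501617 -5.69541939] [-1.51789900e-04  4.42970729e-04 -9.99999890e-01]
282 190
756 z [0.00381726 0.04251848 0.06728902]
((469.405517578125, 95.29096984863281), (115.41778564453125, 36.31351852416992), 14.786685943603516)
```

View pics/c5.png

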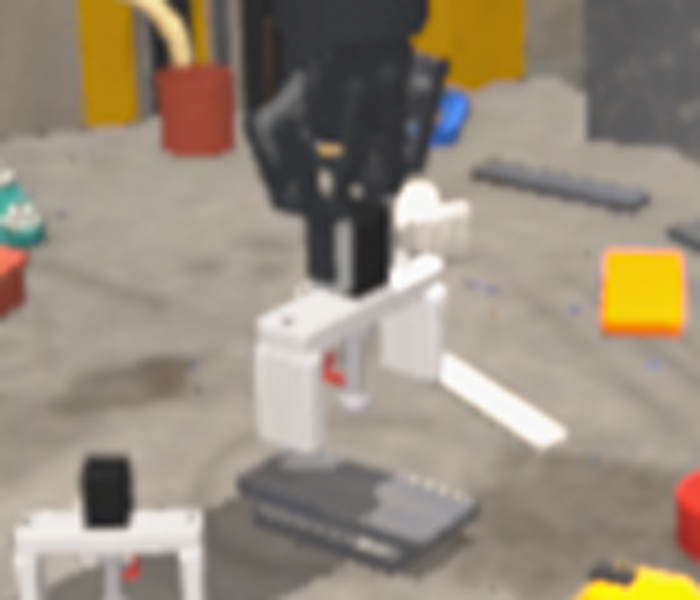

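The gauge hangs level over the packing in line (14.8°), with both legs clear of the plate. I'll lower it.

Emit:
drive_tool(
  steps=[
    [[0,0,-16,0,0,0,1],[0,0,-16,0,0,0,1],[0,0,-10,0,0,0,1],[0,0,-7,0,0,0,1],[0,0,-6,0,0,0,1],[0,0,-5,0,0,0,1],[0,0,-4,0,0,0,1],[0,0,0,0,0,0,1]],
  ],
)

```text
clock: 15.45
tcp_pos: [0.4713, 0.0932, 0.0742]
tool_rot: [[-0.254, 0.967, 0.0], [0.967, 0.254, -0.0], [-0.0, 0.0, -1.0]]
contact_force: [0.2, -0.2, -3.0]
finger_gap: 0.0293
gripper_force: 60.3
```

Emit:
drive_tool(
  steps=[
    [[0,0,-2,0,0,0,1],[0,0,-1,0,0,0,1],[0,0,-1,0,0,0,1],[0,0,0,0,0,0,1],[0,0,-1,0,0,0,1],[0,0,0,0,0,0,1],[0,0,0,0,0,0,1],[0,0,0,0,0,0,1]],
  ],
)

```text
clock: 16.45
tcp_pos: [0.4714, 0.0933, 0.0694]
tool_rot: [[-0.254, 0.967, 0.0], [0.967, 0.254, 0.0], [-0.0, 0.0, -1.0]]
contact_force: [0.9, -0.1, -3.3]
finger_gap: 0.0294
gripper_force: 60.3
```

Emit:
drive_tool(
  steps=[
    [[0,0,-0.5,0,0,0,1],[0,0,0,0,0,0,1],[0,0,-0.5,0,0,0,1],[0,0,0,0,0,0,1],[0,0,0,0,0,0,1],[0,0,0,0,0,0,1],[0,0,0,0,0,0,1],[0,0,0,0,0,0,1]],
  ],
)

```text
clock: 17.45
tcp_pos: [0.4714, 0.0933, 0.0689]
tool_rot: [[-0.254, 0.967, 0.0], [0.967, 0.254, 0.0], [0.0, 0.0, -1.0]]
contact_force: [-2.1, -0.7, 7.9]
finger_gap: 0.0293
gripper_force: 61.8
```

The legs are on the table (+8 N). I'll open gently and rise.

Emit:
drive_tool(
  steps=[
    [[0,0,0,0,0,0,0.3],[0,0,0,0,0,0,0.2],[0,0,0,0,0,0,0],[0,0,0,0,0,0,-0.2],[0,0,0,0,0,0,-0.4],[0,0,5,0,0,0,-0.5],[0,0,15,0,0,0,-0.5],[0,0,30,0,0,0,-0.5]],
  ],
)

```text
clock: 18.45
tcp_pos: [0.4706, 0.093, 0.119]
tool_rot: [[-0.254, 0.967, -0.001], [0.967, 0.254, -0.001], [-0.0, -0.002, -1.0]]
contact_force: [1.2, 0.7, -0.1]
finger_gap: 0.064
gripper_force: 0.0
```

Emit:
drive_tool(
  steps=[
    [[0,0,30,0,0,0,-0.5],[0,30,20,0,0,0,-0.5],[-5,40,0,0,0,0,-0.5],[-5,40,0,0,0,0,-0.5],[-5,40,0,0,0,0,-0.5],[0,20,0,0,0,0,-0.5],[0,0,0,0,0,0,-0.5],[0,0,0,0,0,0,-0.5]],
  ],
)

```text
clock: 19.45
tcp_pos: [0.4567, 0.2611, 0.1684]
tool_rot: [[-0.252, 0.968, 0.0], [0.968, 0.252, -0.001], [-0.001, -0.0, -1.0]]
contact_force: [0.6, -0.2, -0.8]
finger_gap: 0.0642
gripper_force: 0.0
```

```bash
python3 - <<'E'
from m import *
I,D=snap('top','t6'); J,E=snap('scene','s6')
s=arm.state(); print(s['tcp_pos'],s['clock'],s['contact_force'])
P=cloud('top',D); w=np.zeros(P.shape[:2],np.uint8); cv2.circle(w,(297,243),40,1,-1)
m=(w>0)&(abs(P[...,2]-.065)<.006); print('bridge',cv2.minAreaRect((P[m][:,:2]*1000).astype(np.float32)),np.median(P[m][:,2]))
print('handle',rect('top','t6',(297,243),(.09,.13),40)); 
m=(w>0)&(abs(P[...,2]-.022)<.004); print('bar',cv2.minAreaRect((P[m][:,:2]*1000).astype(np.float32)))
cv2.imwrite('pics/c6.png',np.hstack([cv2.resize(J[185:275,230:330],(400,360),interpolation=2),cv2.resize(I[198:288,247:347],(400,360),interpolation=2)])[:,:,::-1])
E
```

```text
[0.45665043 0.2612022  0.1683398 ] 19.55 [ 0.10505907 -0.23504734 -0.14152786]
bridge ((471.3622131347656, 94.70465850830078), (113.78118133544922, 33.53883361816406), 14.643251419067383) 0.06467979343567871
handle {'x': 471.8, 'y': 92.7, 'L': 30.0, 'W': 29.3, 'th': -75.2, 'z': np.float64(106.4), 'n': 169}
bar ((471.62249755859375, 94.13356018066406), (90.18376159667969, 119.69471740722656), 13.605216979980469)
```

View pics/c6.png

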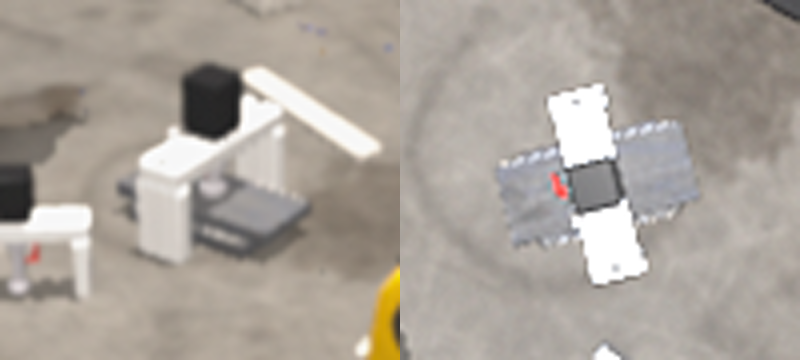

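The gauge stands astride the middle of the packing (right crop (597,185)), with the bridge at 64.7 mm and the handle top at 106.4 mm, so the legs are on the table. The arm is clear, so I'll hand in.

```bash
python3 -c "
from bench import arm
print(arm.hand_in())"
```

```text
the job is handed in; nothing more can be done
None
```

The packing is made up and handed in at about 20 s of the 70 s: the bar is centred on the 12 mm plate with its top measured at 22.7 mm, and the bridge gauge stands released astride its middle; I did not read the scale itself, and the hand-in gave no verdict.

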